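# Check the coriander pot's drain hole, then hold the pot holder's spring jaw open

### The arm

A 6-joint arm with a two-finger parallel gripper is mounted at the origin on the work surface. World frame = base frame: x ahead of the robot, y to its left, z up, the work surface at z = 0. Lengths are in m, angles in rad, forces in N, time in s.
With the tool pointing down it reaches from about 0.4 to 0.825 m from the base axis. Payload 7 kg.
Tool frame: the origin (TCP) lies at the very end of the fingers, on their centre line; the grasp point (between the pads) lies 19 mm behind it (r.pinch_z is the distance from the TCP to the grasp point, in m); z points along the fingers, y is the line along which they close (so a half turn about z gives the same grasp; the last joint's range is limited). The gripper opens to 85 mm and grips with 20 to 120 N. Pads are 22 mm wide; open, the fingers measure 114 mm over their backs; the gripper's body (76 mm by 85 mm) begins 54 mm behind the grasp point. The pads swing forward as they close: fully open they stand 13 mm farther back than shut.
Start: joints at [1.5, 0.359, 0.012, 0, -1.224, -0.288], TCP at [0.237, 0.632, 0.231] pointing down, gripper open.
Joint ranges: [-3.07, 3.07], [-1.43, 2.12], [-1.02, 1.25], [-3.03, 1.67], [-3.05, -0], [-3.03, 3.03]. Speed limits (rad/s): [2.39, 2.39, 3.01, 3.14, 3.14, 3.14].

### API

Orientations are given as [roll, pitch, yaw] about the fixed x, y, z axes, in that order (R = Rz(yaw) Ry(pitch) Rx(roll)).
In Python, from workcell import r gives the robot as it stands.
- The arm moves only by the shell command python3 -m inch 'ROWS' [FORCE]. ROWS is JSON, one flat list of numbers, 7 for each row, row after row: the turn, a rotation vector about the tool's x, y, z scaled (see below), then the shift along the tool's x, y, z scaled (see below), then the closure, from 0 (fully open) to 1 (shut). A call has 1 to 5 rows; each row is the pose to reach, as a shift and turn from the pose commanded when the call began, along the tool's axes at that moment; what a row does not reach only later rows make up. The controller multiplies each number of a shift by 0.3 m and each number of a turn by 0.5 rad. A row lasts 1/12 s, in which the tool goes at most 41.7 mm and 7.16 degrees, less where a joint would pass 70% of its speed; a pose out of reach is approached as far as the arm can. A call with a number of a shift or a turn outside -1 to 1 is refused whole. A call with a gripper value outside its range is refused whole. The fingers move at their own pace and stop on an object; FORCE is the grip in N (left out, the last holds). Time passes only in rows, so rows that repeat a pose let the fingers close. It gives the time, the measured TCP pose, the force, the opening and the grip force at its end, in the units of the state.
- r.read_state(): the state, without advancing time (a new reading comes with each control period).
- r.camera(name): name is "scene" or "top" or "wrist"; returns the picture (400x640x3 uint8, red, green, blue); there is no depth.
- r.calibration(name): a dict with "intrinsics" (3x3 intrinsics, pixels), "extrinsics" (4x4, takes a point from camera to world coordinates); the wrist camera has in their place "tool_from_camera" (4x4, takes a point from camera to tool coordinates, whose origin is the TCP and whose axes are the flange's). Camera axes: x right, y up, looking along -z (the intrinsics and any distortion apply to the point x, -y, -z); pixel columns grow to the right and rows downward; lengths in m; the calibration is good to about 2 mm. A picture is of the moment at which its call begins: read the wrist's pose just before it. calibration takes no time and is no camera call.
- r.hand_in(): hands the job in; it is judged then, once.
The state is a dict: "time": time; "q": joint angles; "joint_velocities": joint speeds; "joint_efforts": joint torques, N m; "tool_pos": TCP position; "tcp_rot": TCP orientation; "force": force on the tool from outside, world axes, zero at the start; "torque": the same for the moment, N m; "finger_gap": finger opening in m; "finger_force": force on a finger pad.
Only numpy, scipy, OpenCV 4.12 (cv2) and the standard library are available. Lean on these libraries where they do the work, as an engineer would, in place of code of your own. Each camera call takes 0.05 s, during which the arm holds its last target. There are 200 camera calls.

### The job

The coriander is about to go into the grey pot holder: lift its blue glazed pot, tip it to about 45 degrees and keep it so for two seconds while I check the drain hole underneath, then stand it back upright on its cork mat and let go. Next take the pull tab of the holder's spring-loaded jaw and draw the jaw out until its white pointer lies over the middle of the red size clip. Finish still holding the jaw there against its spring, so that I can lower the pot in with both hands; never tip the pot right over, and leave the spray bottle, twine and dibber alone.

Things in the scene. Friction and masses are not known exactly. Their poses are not given: they have to be found in the camera images.
- pot: Blue glazed round pot of coriander seedlings on the cork mat. 65 mm tall, 62 mm in diameter at the rim, tapering to 56 mm at the foot; the soft seedlings stand up to 22 mm above the rim and do not get in the fingers' way. 0.17 to 0.34 kg. Origin: centre of the underside; z points up through the mouth.
- mat: Round cork mat, 110 mm in diameter, 4 mm thick, fixed to the ledge; the pot starts on its middle. Origin: centre of its underside, on the ledge (z = 0). Its top is at z = 0.004.
- holder: Grey plastic pot holder clamped to the ledge's far edge (along y at x = 0.60), fixed. Its rail, 225 mm long along y, 46 mm wide, top at z = 0.010, lies just outside the edge. A fixed jaw sits near its +y end; the sliding jaw draws out along the rail in -y and a spring pulls it back. Origin: on the edge line at ledge height.
- jaw: Sliding spring jaw: black carriage 32 x 36 x 13 mm on the rail, upright grey pull tab on its middle (28 mm in x, 12 mm thick in y, z 0.023 to 0.071), V-shaped arm towards +x. Starts shut; slides up to 85 mm in -y; the spring pulls back to +y with 5 N when shut, plus 0.6 N per 10 mm, and shuts it if let go. Origin: middle of the carriage's underside.
- jaw_tab (a point): The top centre of the jaw's pull tab. The tab extends 48 mm below it, is 12 mm thick along y, and is clear on both sides for the fingers.
- jaw_pointer (a point): Tip of the jaw's white pointer, a bar 5 mm wide that sticks out 30 mm from the carriage in -x, over the black scale of the rail. It has the same y as the middle of the tab and moves with it.
- size_clip: Red size clip on the scale of the rail, 34 mm in x by 10 mm in y by 4 mm high, fixed; it marks how far the jaw is to be drawn, 35 to 62 mm from closed. Origin: centre of its underside; its middle line is at its origin's y. The pointer passes just above it without touching.
- spray: Amber glass spray bottle with a black spray head, standing, 70 mm in diameter, 180 mm tall, loose. Origin: centre of the underside. To be left alone.
- twine: Wooden spool of jute twine, standing, 60 mm in diameter, 60 mm tall, loose. Origin: centre of the underside. To be left alone.
- dibber: Wooden T-handled dibber lying flat, 240 mm long, handle 116 mm across, 26 mm thick, loose. Origin: on the ledge under its middle; its x axis runs from handle to point. To be left alone.
Mind the look-alikes: they are no part of the job. There is more than one size of the mat; the one meant has the size given above.

How it is judged:
On the way, in this order (a step that is already met when the one before it is completed fails the run):
1. the pot is lifted and tipped to 45 degrees (33 to 57) and kept so for a second (angle between pot's own z axis and vertical between 0.576 and 0.995 rad and height (world z) of pot above 0.045 m and contact force between pot and the fingers above 0.5 N), for 1 s.
2. the pot stands upright on its mat again, let go and still (angle between pot's own z axis and vertical below 0.06 rad and horizontal distance between pot and mat below 0.03 m and height (world z) of pot below 0.008 m and linear speed of pot below 0.02 m/s and contact force between pot and the fingers below 0.1 N), for 0.3 s.
3. the jaw is drawn out so that its pointer lies over the red clip (y of jaw_pointer in the frame of size_clip between -0.005 and 0.005 m and contact force between jaw and the fingers above 2 N), for 0.5 s.
At the end, for the whole second after the job is handed in: The fingers hold the jaw still against its spring with the pointer within 5 mm of the red clip's middle line, and the pot stands upright on its cork mat, its middle within 30 mm of the mat's middle (all of step 3 and linear speed of jaw below 0.01 m/s and angle between pot's own z axis and vertical below 0.06 rad and horizontal distance between pot and mat below 0.03 m and height (world z) of pot below 0.008 m and linear speed of pot below 0.02 m/s); the arm keeps its last pose, push and grip.
It fails at once if the pot is tipped right over (beyond 70 degrees) (angle between pot's own z axis and vertical above 1.22 rad).
It fails at once if the spray bottle is pushed away or knocked over (distance of spray from where it was at the start of the episode above 0.02 m or angle between spray's own z axis and vertical above 0.25 rad).
It fails at once if the twine spool is pushed away or knocked over (distance of twine from where it was at the start of the episode above 0.02 m or angle between twine's own z axis and vertical above 0.25 rad).
It fails at once if the dibber is moved (distance of dibber from where it was at the start of the episode above 0.02 m).
It also fails if it takes over 64 s, if anything falls off the work surface, if the arm or the gripper's body presses on something with over 40 N, if the wrist force passes 120 N, or if a joint passes its speed limit or range.

## Working session

There is one attempt and no reset: what is moved stays moved. The work goes in short steps, Python scripts to look and compute and a shell command to move; the robot and the scene stay as the last step left them, time stands still between calls to the robot, and variables do not carry over. Pictures are saved under pics/ and viewed, at most 13 in all, crops included, and the job is handed in when it is done.

```bash
mkdir -p pics; ls; python3 - <<'E'
from workcell import r
import cv2,numpy as np
print(r.read_state(), r.pinch_z)
for n in("scene","top"):
    im=r.camera(n); cv2.imwrite(f"pics/{n}0.png",im[:,:,::-1]); c=r.calibration(n); print(n,np.round(c["intrinsics"],1).tolist(),np.round(c["extrinsics"],3).tolist(),c.keys())
print(r.calibration("wrist"))
E
```

```text
pics
{'time': 0.0, 'q': array([ 1.50009140e+00,  3.59364016e-01,  1.10739388e-02, -3.63845278e-04,
       -1.22408981e+00, -2.88122181e-01]), 'joint_velocities': array([ 0.00176991, -0.0003158 , -0.00064711, -0.00107169, -0.00089173,
        0.00078247]), 'joint_efforts': array([ 3.38984071e-03, -5.83327353e+01,  2.93409652e+01,  6.93583935e+00,
       -6.04922912e-03,  1.06193573e-05]), 'tool_pos': array([0.23688151, 0.63156273, 0.23038256]), 'tcp_rot': array([ 3.13997717e+00, -1.22075826e-04, -3.58950919e-01]), 'force': array([0.49941501, 0.19847007, 0.35877443]), 'torque': array([7.27721811e-05, 2.22066450e-02, 5.08678190e-02]), 'finger_force': 0.0, 'finger_gap': 0.0855137836832784} 0.0187
scene [[376.8, 0.0, 319.3], [0.0, 376.8, 206.8], [0.0, 0.0, 1.0]] [[0.387, -0.51, 0.769, 1.198], [0.922, 0.214, -0.322, -0.146], [-0.001, 0.833, 0.553, 0.636], [0.0, 0.0, 0.0, 1.0]] dict_keys(['intrinsics', 'extrinsics'])
top [[480.0, 0.0, 316.5], [0.0, 480.0, 201.4], [0.0, 0.0, 1.0]] [[0.029, 0.992, -0.127, 0.286], [-1.0, 0.029, 0.004, 0.184], [0.008, 0.127, 0.992, 1.286], [0.0, 0.0, 0.0, 1.0]] dict_keys(['intrinsics', 'extrinsics'])
{'intrinsics': array([[353.60581551,   0.        , 322.12185215],
       [  0.        , 353.60581551, 208.06413996],
       [  0.        ,   0.        ,   1.        ]]), 'tool_from_camera': array([[-2.17868492e-04,  9.48407705e-01,  3.17053274e-01,
         8.24719310e-02],
       [ 9.99999820e-01,  3.83923162e-04, -4.61270214e-04,
        -5.64737251e-04],
       [-5.59196320e-04,  3.17053116e-01, -9.48407617e-01,
        -1.41175340e-01],
       [ 0.00000000e+00,  0.00000000e+00,  0.00000000e+00,
         1.00000000e+00]])}
```

View pics/top0.png

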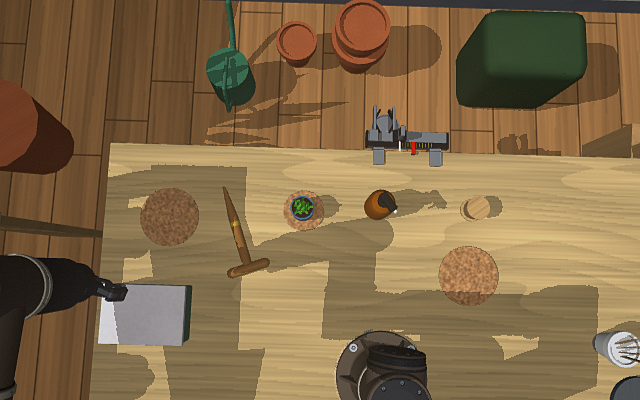

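View pics/scene0.png

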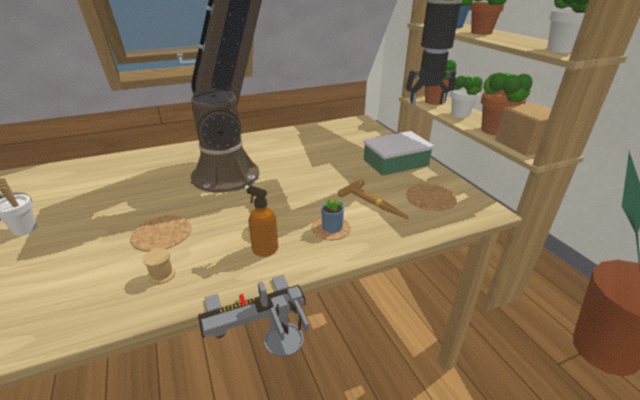

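The top view shows three mats: (170,216) and (468,275) are about 58 px wide, and (304,210) is about 41 px wide with the blue pot on it at (302,208). At about 0.37 px/mm, 110 mm comes to 41 px, so the mat under the pot is the one meant. The clip is red at (414,148), the pointer white at (400,146), the spray at (380,205), the twine at (477,207) and the dibber at (240,235).

```bash
cat > h.py <<'E'
from workcell import r
import cv2,numpy as np
from scipy.spatial.transform import Rotation as Ro
def cam(n):
    c=r.calibration(n)
    if n=="wrist":
        s=r.read_state();T=np.eye(4);T[:3,:3]=Ro.from_euler('xyz',s['tcp_rot']).as_matrix();T[:3,3]=s['tool_pos']
        return c['intrinsics'],T@c['tool_from_camera']
    return c['intrinsics'],c['extrinsics']
def ray(K,E,u,v):
    d=E[:3,:3]@np.array([(u-K[0,2])/K[0,0],-(v-K[1,2])/K[1,1],-1]);return E[:3,3],d/np.linalg.norm(d)
def onz(K,E,u,v,z):
    o,d=ray(K,E,u,v);return o+d*(z-o[2])/d[2]
def two(r1,r2):
    (a,d),(b,e)=r1,r2;M=np.stack([d,-e],1);t=np.linalg.lstsq(M,b-a,rcond=None)[0];p,q=a+d*t[0],b+e*t[1];return (p+q)/2,np.linalg.norm(p-q)
def blobs(im,lo,hi,box=None,amin=8):
    h=cv2.cvtColor(im,cv2.COLOR_RGB2HSV);m=cv2.inRange(h,lo,hi)
    if box: k=np.zeros_like(m);x,y,X,Y=box;k[y:Y,x:X]=1;m*=k
    n,_,s,c=cv2.connectedComponentsWithStats(m);return [(s[i].tolist(),c[i].round(1).tolist()) for i in range(1,n) if s[i,4]>=amin]
E
python3 - <<'E'
from h import *
im=cv2.imread("pics/top0.png")[:,:,::-1].copy();K,E=cam("top")
mats=blobs(im,(5,60,90),(18,200,230),(280,185,330,235),30);print("mat",mats)
print("blue",blobs(im,(100,60,30),(130,255,255),(280,185,330,235)))
print("red",blobs(im,(0,180,120),(6,255,255),(380,130,440,165),4))
print("white",blobs(im,(0,0,200),(180,40,255),(380,130,440,165),4))
for nm,u,v,z in[("mat",304,210,.004),("pot rim",302,208,.06),("clip",414,148,.014),("ptr",400,146,.018),("spray",380,205,.1),("tab",400,140,.07),("dibtip",224,187,.01),("dibhandle",248,268,.02),("twine",477,207,.06)]: print(nm,onz(K,E,u,v,z).round(3))
a=cv2.resize(im[100:240,260:460],None,fx=4,fy=4,interpolation=cv2.INTER_CUBIC);cv2.imwrite("pics/c1.png",a[:,:,::-1])
E
```

```text
mat [([283, 190, 41, 41, 834], [303.9, 211.9])]
blue [([290, 196, 24, 24, 106], [301.8, 209.0])]
red [([412, 142, 3, 12, 36], [413.0, 147.5])]
white [([399, 141, 2, 10, 12], [399.2, 146.2])]
mat [0.426 0.211 0.004]
pot rim [0.425 0.215 0.06 ]
clip [ 0.602 -0.082  0.014]
ptr [ 0.606 -0.043  0.018]
spray [0.433 0.02  0.1  ]
tab [ 0.609 -0.034  0.07 ]
dibtip [0.481 0.428 0.01 ]
dibhandle [0.267 0.352 0.02 ]
twine [ 0.44  -0.235  0.06 ]
```

View pics/c1.png

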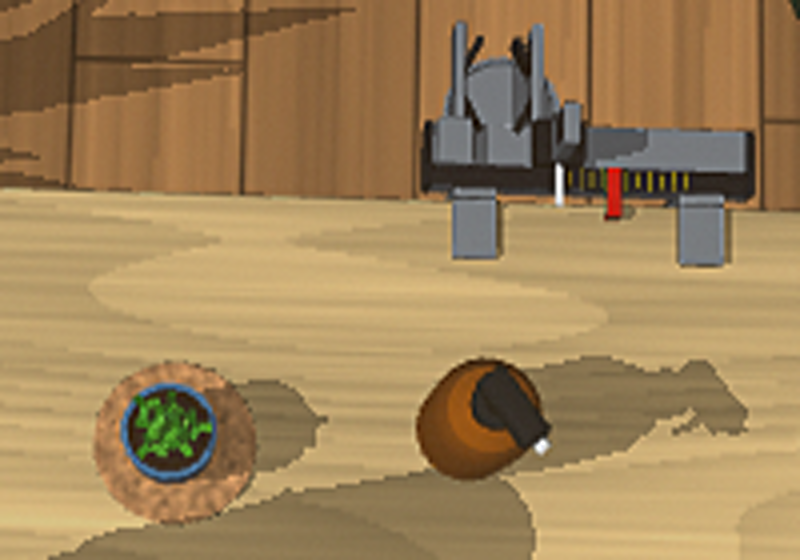

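The crop confirms it: the blue-rimmed pot stands on the 110 mm mat, the white pointer is at crop (559,185), the clip at (614,192) and the pull tab at (572,125). Next I'll move above the pot.

```bash
cat >> h.py <<'E'
def go(p,rpy=None):
    s=r.read_state();R=Ro.from_euler('xyz',s['tcp_rot']);G=R if rpy is None else Ro.from_euler('xyz',rpy)
    print("turn",((R.inv()*G).as_rotvec()/.5).round(3),"shift",(R.inv().apply(np.array(p)-s['tool_pos'])/.3).round(3))
E
python3 - <<'E'
from h import *
go([.425,.213,.231],[np.pi,0,-.359-.335])
E
```

```text
turn [ 0.003 -0.001  0.67 ] shift [1.077 1.086 0.   ]
```

```bash
python3 -m inch '[0,0,0.67,0.6,0.6,0,0,0,0,0.67,0.6,0.6,0,0,0,0,0.67,0.6,0.6,0,0,0,0,0.67,0.6,0.6,0,0,0,0,0.67,0.6,0.6,0,0]' 60
python3 -m inch '[0,0,0.1,0.3,0.65,0,0,0,0,0.1,0.3,0.65,0,0,0,0,0.1,0.3,0.65,0,0,0,0,0.1,0.3,0.65,0,0,0,0,0.1,0.3,0.65,0,0]'
python3 - <<'E'
from h import *
go([.425,.213,.231],[np.pi,0,-.694])
E
```

```text
time: 0.52
tool_pos: [0.3235, 0.4402, 0.2309]
tcp_rot: [3.141, -0.0, -0.694]
force: [0.5, 0.4, 0.3]
finger_gap: 0.0853
finger_force: 0.0
time: 0.93
tool_pos: [0.2688, 0.2388, 0.2307]
tcp_rot: [3.141, -0.0, -0.744]
force: [0.1, -0.4, 0.7]
finger_gap: 0.0853
finger_force: 0.0
turn [ 0.002 -0.001 -0.1  ] shift [ 0.441 -0.289 -0.001]
```

```bash
python3 -m inch '[0,0,-0.1,0.441,-0.289,0,0,0,0,-0.1,0.441,-0.289,0,0,0,0,-0.1,0.441,-0.289,0,0,0,0,-0.1,0.441,-0.289,0,0,0,0,-0.1,0.441,-0.289,0,0]'
python3 - <<'E'
from h import *
K,E=cam("wrist");im=r.camera("wrist");cv2.imwrite("pics/w1.png",im[:,:,::-1]);print(E[:3,3])
print(r.read_state()['tool_pos'],r.read_state()['q'].round(2))
for s,c in blobs(im,(100,60,30),(130,255,255),None,80): print(s,c,onz(K,E,s[0]+s[2]/2,s[1]+s[3]/2,.069).round(4))
for s,c in blobs(im,(5,60,90),(18,200,230),None,1500): print("mat",s,c,onz(K,E,s[0]+s[2]/2,s[1]+s[3]/2,.004).round(4))
E
```

```text
time: 1.35
tool_pos: [0.4296, 0.2144, 0.2307]
tcp_rot: [3.141, -0.001, -0.697]
force: [1.1, -0.5, 0.0]
finger_gap: 0.0852
finger_force: 0.0
[0.49312291 0.16231877 0.37195152]
[0.42741776 0.21422026 0.23034841] [ 0.88  0.03 -0.41  0.   -1.14 -0.  ]
[289, 156, 68, 66, 656] [327.2, 180.1] [0.4287 0.2148 0.069 ]
[291, 200, 26, 21, 126] [302.1, 211.0] [0.4243 0.2409 0.069 ]
mat [0, 0, 640, 400, 167539] [342.4, 191.6] [0.4075 0.2365 0.004 ]
```

View pics/w1.png

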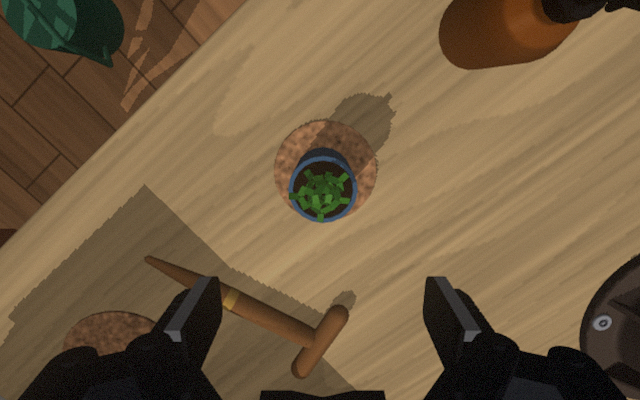

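The wrist view shows the rim circle centred at about (323,189) and the mat at about (326,170), with the dibber lower left and the spray top right, both clear.

```bash
python3 - <<'E'
from h import *
K,E=cam("wrist")
p=onz(K,E,323,188.5,.069);print(p,onz(K,E,326,170,.004))
go([p[0],p[1],.025],[np.pi,0,-.694])
E
```

```text
[0.42674651 0.21428033 0.069     ] [0.42641353 0.21003965 0.004     ]
turn [ 0.004 -0.    -0.008] shift [-0.002 -0.     0.684]
```

```bash
python3 -m inch '[0,0,0,0,0.003,0.13,0,0,0,0,0,0.003,0.26,0,0,0,0,0,0.003,0.4,0,0,0,0,0,0.003,0.54,0,0,0,0,0,0.003,0.6,0]'
python3 -m inch '[0,0,0,0,0,0.04,0,0,0,0,0,0,0.084,0,0,0,0,0,0,0.084,0,0,0,0,0,0,0.084,0,0,0,0,0,0,0.084,0.15]'
python3 -m inch '[0,0,0,0,0,0,0.3,0,0,0,0,0,0,0.5,0,0,0,0,0,0,0.6,0,0,0,0,0,0,0.6,0,0,0,0,0,0,0.6]' 60
python3 -m inch '[0,0,0,0,0,0,0.6,0,0,0,0,0,0,0.6,0,0,0,0,0,0,0.6,0,0,0,0,0,0,0.6,0,0,0,0,0,0,0.6]'
```

```text
time: 1.82
tool_pos: [0.422, 0.2125, 0.0471]
tcp_rot: [3.136, 0.001, -0.694]
force: [-0.5, -0.5, 0.3]
finger_gap: 0.0851
finger_force: 0.0
time: 2.23
tool_pos: [0.4249, 0.2151, 0.0268]
tcp_rot: [-3.141, -0.0, -0.693]
force: [1.1, -0.5, 0.7]
finger_gap: 0.0751
finger_force: 0.0
time: 2.65
tool_pos: [0.4257, 0.2156, 0.0277]
tcp_rot: [-3.138, -0.0, -0.693]
force: [0.0, 0.4, 5.5]
finger_gap: 0.06
finger_force: 63.2
time: 3.07
tool_pos: [0.4257, 0.2156, 0.0277]
tcp_rot: [-3.138, -0.0, -0.693]
force: [-1.0, 0.4, 5.2]
finger_gap: 0.06
finger_force: 63.2
```

```bash
python3 -m inch '[0,0,0,0,0,-0.05,0.6,0,0,0,0,0,-0.15,0.6,0,0,0,0,0,-0.27,0.6,0,0,0,0,0,-0.39,0.6,0,0,0,0,0,-0.5,0.6]'
python3 -m inch '[0,0,0,0,0,0,0.6,0,0,0,0,0,0,0.6,0.1,0,0,0,0,0,0.6,0.25,0,0,0,0,0,0.6,0.4,0,0,0,0,0,0.6]'
python3 -m inch '[0.1,0,0,0,0,0,0.6,0.25,0,0,0,0,0,0.6,0.4,0,0,0,0,0,0.6,0.55,0,0,0,0,0,0.6,0.6,0,0,0,0,0,0.6]'
python3 - <<'E'
from h import *
print(r.read_state()['q'].round(2))
im=r.camera("scene");cv2.imwrite("pics/s1.png",cv2.resize(im[60:260,240:440],None,fx=3,fy=3)[:,:,::-1])
E
```

```text
time: 3.48
tool_pos: [0.4245, 0.2143, 0.1788]
tcp_rot: [-3.14, 0.0, -0.694]
force: [0.8, 0.6, -2.7]
finger_gap: 0.0603
finger_force: 66.0
time: 3.9
tool_pos: [0.4243, 0.2142, 0.1747]
tcp_rot: [-2.941, 0.001, -0.694]
force: [-1.5, 0.0, -2.8]
finger_gap: 0.06
finger_force: 66.1
time: 4.32
tool_pos: [0.4223, 0.2117, 0.1734]
tcp_rot: [-2.642, 0.001, -0.695]
force: [-1.6, -0.6, -3.6]
finger_gap: 0.0602
finger_force: 66.1
[ 0.89 -0.18 -0.86  0.01 -0.39 -0.02]
```

View pics/s1.png

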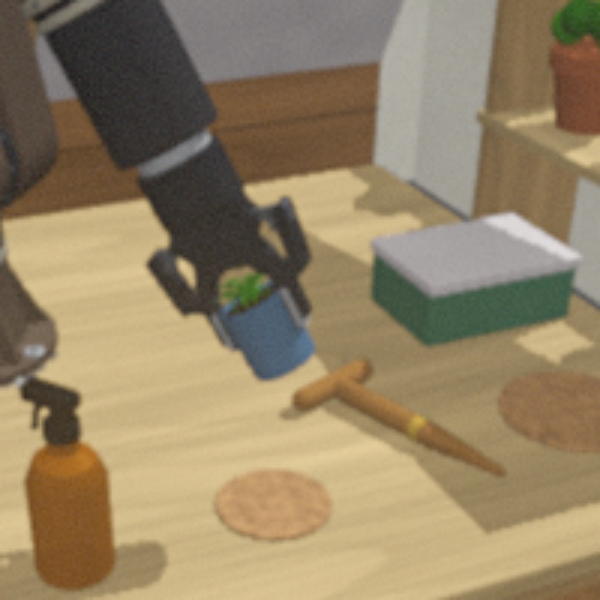

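The pot follows the hand rigidly, but only at about 29° so far. I'll tip it further while drawing outward, to keep joint 3 clear of its limit, and then hold.

```bash
python3 -m inch '[0.08,0,0,0,-0.06,0.03,0.6,0.2,0,0,0,-0.13,0.07,0.6,0.34,0,0,0,-0.2,0.11,0.6,0.48,0,0,0,-0.27,0.15,0.6,0.57,0,0,0,-0.29,0.16,0.6]'
python3 -m inch '[0,0,0,0,0,0,0.6,0,0,0,0,0,0,0.6,0,0,0,0,0,0,0.6,0,0,0,0,0,0,0.6,0,0,0,0,0,0,0.6]'
python3 - <<'E'
from h import *
print(r.read_state()['q'].round(2))
im=r.camera("scene");cv2.imwrite("pics/s2.png",cv2.resize(im[60:260,240:440],None,fx=3,fy=3)[:,:,::-1])
E
```

```text
time: 4.78
tool_pos: [0.4853, 0.2894, 0.1703]
tcp_rot: [-2.371, -0.002, -0.694]
force: [-0.5, -2.3, -3.5]
finger_gap: 0.0603
finger_force: 70.1
time: 5.2
tool_pos: [0.4875, 0.2912, 0.1765]
tcp_rot: [-2.359, -0.002, -0.695]
force: [0.0, 0.7, -2.5]
finger_gap: 0.06
finger_force: 70.1
[ 0.87 -0.04 -0.82 -0.23 -0.    0.23]
```

View pics/s2.png

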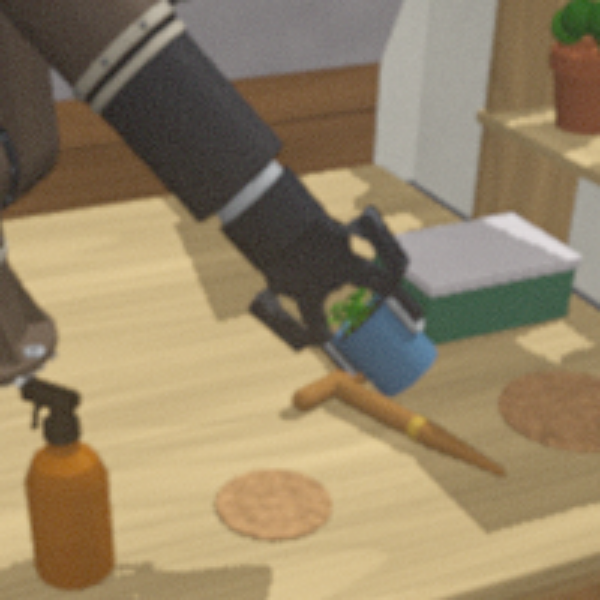

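The pot is tipped to 45°, but joint 5 sits at its limit of 0. I'll raise the hand 8 cm to get margin, then hold.

```bash
python3 -m inch '[0,0,0,0,-0.04,-0.04,0.6,0,0,0,0,-0.08,-0.08,0.6,0,0,0,0,-0.12,-0.12,0.6,0,0,0,0,-0.16,-0.16,0.6,0,0,0,0,-0.19,-0.19,0.6]'
python3 -m inch '[0,0,0,0,0,0,0.6,0,0,0,0,0,0,0.6,0,0,0,0,0,0,0.6,0,0,0,0,0,0,0.6,0,0,0,0,0,0,0.6]'
python3 - <<'E'
from h import *
print(r.read_state()['q'].round(4),r.read_state()['tcp_rot'])
E
```

```text
time: 5.67
tool_pos: [0.4869, 0.2908, 0.2576]
tcp_rot: [-2.359, -0.003, -0.694]
force: [1.0, -0.4, -2.4]
finger_gap: 0.0601
finger_force: 70.1
time: 6.08
tool_pos: [0.4873, 0.2912, 0.2553]
tcp_rot: [-2.361, -0.001, -0.696]
force: [-0.1, 0.1, -2.8]
finger_gap: 0.0602
finger_force: 70.1
[ 0.89   -0.1782 -0.8365  0.0869 -0.1324 -0.0956] [-2.36082820e+00 -1.49824860e-03 -6.95595605e-01]
```

Joint 5 is now at -0.13, which is enough margin. Holding for over 2 s.

```bash
for i in 1 2 3 4 5; do python3 -m inch '[0,0,0,0,0,0,0.6,0,0,0,0,0,0,0.6,0,0,0,0,0,0,0.6,0,0,0,0,0,0,0.6,0,0,0,0,0,0,0.6]' | grep -E 'time|rot|finger_f'; done
python3 - <<'E'
from h import *
go([.4257,.2125,.18],[np.pi,0,-.694])
E
```

```text
time: 6.5
tcp_rot: [-2.359, -0.002, -0.695]
finger_force: 70.1
time: 6.92
tcp_rot: [-2.359, -0.002, -0.695]
finger_force: 70.1
time: 7.33
tcp_rot: [-2.359, -0.002, -0.695]
finger_force: 70.1
time: 7.75
tcp_rot: [-2.359, -0.002, -0.695]
finger_force: 70.1
time: 8.17
tcp_rot: [-2.359, -0.002, -0.695]
finger_force: 70.1
turn [-1.566e+00 -4.000e-03 -1.000e-03] shift [ 0.01   0.418 -0.055]
```

```bash
python3 -m inch '[-0.15,0,0,0,0.02,0,0.6,-0.38,0,0,0,0.06,0,0.6,-0.6,0,0,0,0.1,0,0.6,-0.8,0,0,0,0.14,0,0.6,-0.9,0,0,0,0.15,0,0.6]'
python3 -m inch '[-0.2,0,0,0,0,0,0.6,-0.4,0,0,0,0,0,0.6,-0.6,0,0,0,0,0,0.6,-0.66,0,0,0,0,0,0.6,-0.666,0,0,0,0,0,0.6]'
python3 -m inch '[0,0,0,0,0,0,0.6,0,0,0,0,0,0,0.6]'
python3 - <<'E'
from h import *
go([.426,.2115,.029],[np.pi,0,-.694])
E
```

```text
time: 8.58
tool_pos: [0.4675, 0.2675, 0.2253]
tcp_rot: [-2.813, -0.002, -0.695]
force: [-0.9, 0.5, -3.0]
finger_gap: 0.0603
finger_force: 70.0
time: 9.0
tool_pos: [0.4684, 0.2687, 0.224]
tcp_rot: [3.139, -0.002, -0.695]
force: [0.4, 0.9, -2.2]
finger_gap: 0.0601
finger_force: 70.1
time: 9.17
tool_pos: [0.467, 0.267, 0.2247]
tcp_rot: [-3.141, -0.001, -0.696]
force: [-1.7, -0.8, -2.3]
finger_gap: 0.06
finger_force: 70.0
turn [-0.002 -0.003 -0.003] shift [0.013 0.23  0.652]
```

```bash
python3 -m inch '[0,-0.003,0,0.013,0.06,0.05,0.6,0,-0.003,0,0.013,0.14,0.13,0.6,0,-0.003,0,0.013,0.2,0.23,0.6,0,-0.003,0,0.013,0.23,0.34,0.6,0,-0.003,0,0.013,0.23,0.4,0.6]'
python3 -m inch '[0,0,0,0,0,0.06,0.6,0,0,0,0,0,0.12,0.6,0,0,0,0,0,0.17,0.6,0,0,0,0,0,0.2,0.6,0,0,0,0,0,0.2,0.6]'
python3 - <<'E'
from h import *
go([.426,.2115,.028],[np.pi,0,-.694])
im=r.camera("scene");cv2.imwrite("pics/s3.png",cv2.resize(im[120:260,250:450],None,fx=4,fy=4)[:,:,::-1])
E
```

```text
time: 9.58
tool_pos: [0.423, 0.2082, 0.103]
tcp_rot: [3.141, 0.001, -0.697]
force: [-0.4, -0.9, -3.4]
finger_gap: 0.0602
finger_force: 69.9
time: 10.0
tool_pos: [0.4252, 0.2104, 0.044]
tcp_rot: [3.14, 0.0, -0.696]
force: [-0.5, 0.1, -3.4]
finger_gap: 0.0601
finger_force: 70.0
turn [ 0.003  0.    -0.003] shift [-0.    -0.005  0.053]
```

View pics/s3.png

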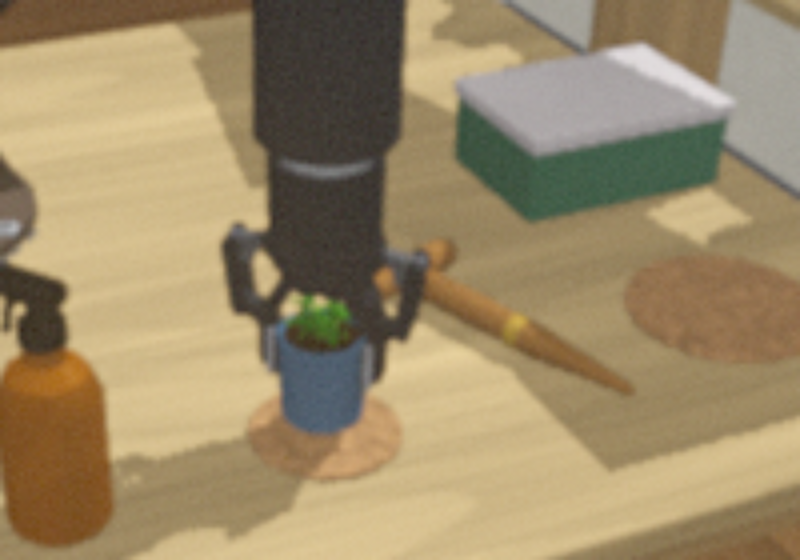

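The pot is upright about 15 mm above the mat's middle, with its foot at crop (322,425). I'll lower it the last bit while watching the force.

```bash
python3 -m inch '[0,0,0,0,0,0.013,0.6,0,0,0,0,0,0.026,0.6,0,0,0,0,0,0.04,0.6,0,0,0,0,0,0.044,0.6,0,0,0,0,0,0.044,0.6]'
python3 -m inch '[0,0,0,0,0,0.004,0.6,0,0,0,0,0,0.008,0.6,0,0,0,0,0,0.008,0.6]'
```

```text
time: 10.47
tool_pos: [0.426, 0.2114, 0.0315]
tcp_rot: [3.141, -0.0, -0.695]
force: [0.2, -0.1, -3.6]
finger_gap: 0.0604
finger_force: 70.0
time: 10.72
tool_pos: [0.426, 0.2114, 0.0292]
tcp_rot: [3.141, -0.0, -0.695]
force: [0.4, 0.5, -3.1]
finger_gap: 0.0598
finger_force: 70.0
```

```bash
python3 -m inch '[0,0,0,0,0,0.004,0.6,0,0,0,0,0,0.006,0.6,0,0,0,0,0,0.006,0.6]' |grep -E 'pos|^force'
python3 -m inch '[0,0,0,0,0,0.004,0.6,0,0,0,0,0,0.006,0.6,0,0,0,0,0,0.006,0.6]'|grep -E 'pos|^force'
```

```text
tool_pos: [0.4262, 0.2116, 0.0277]
force: [-1.1, 0.2, -0.1]
tool_pos: [0.4264, 0.2116, 0.0275]
force: [-7.2, -1.3, 22.9]
```

Contact, pressing lightly with 23 N. I'll ease up 1 mm and open.

```bash
python3 -m inch '[0,0,0,0,0,-0.004,0.6,0,0,0,0,0,-0.004,0.6,0,0,0,0,0,-0.004,0.35,0,0,0,0,0,-0.004,0.2,0,0,0,0,0,-0.004,0]' 
python3 -m inch '[0,0,0,0,0,0,0,0,0,0,0,0,0,0,0,0,0,0,0,0,0,0,0,0,0,0,0,0,0,0,0,0,0,0,0]'
python3 -m inch '[0,0,0,0,0,-0.05,0,0,0,0,0,0,-0.15,0,0,0,0,0,0,-0.28,0,0,0,0,0,0,-0.42,0,0,0,0,0,0,-0.55,0]'
python3 - <<'E'
from h import *
im=r.camera("scene");K,E=cam("scene");m=blobs(im,(100,100,30),(125,255,255),(300,190,370,250),40);print(m)
im=r.camera("wrist");K,E=cam("wrist")
cv2.imwrite("pics/w2.png",im[:,:,::-1])
R=cam("top")
t=r.camera("top");a=cv2.resize(t[110:240,270:440],None,fx=4,fy=4);cv2.imwrite("pics/t2.png",np.vstack([a,cv2.resize(im,(680,425))[100:180]])[:,:,::-1])
E
```

```text
time: 11.63
tool_pos: [0.4263, 0.2117, 0.027]
tcp_rot: [-3.141, -0.0, -0.695]
force: [0.8, 0.5, 0.2]
finger_gap: 0.0788
finger_force: 0.0
time: 12.05
tool_pos: [0.4261, 0.2115, 0.0269]
tcp_rot: [3.141, -0.0, -0.695]
force: [-0.1, 0.1, 0.2]
finger_gap: 0.0858
finger_force: 0.0
time: 12.47
tool_pos: [0.4258, 0.2111, 0.194]
tcp_rot: [3.141, -0.0, -0.695]
force: [-0.1, 1.4, -0.8]
finger_gap: 0.0854
finger_force: 0.0
[]
```

View pics/w2.png

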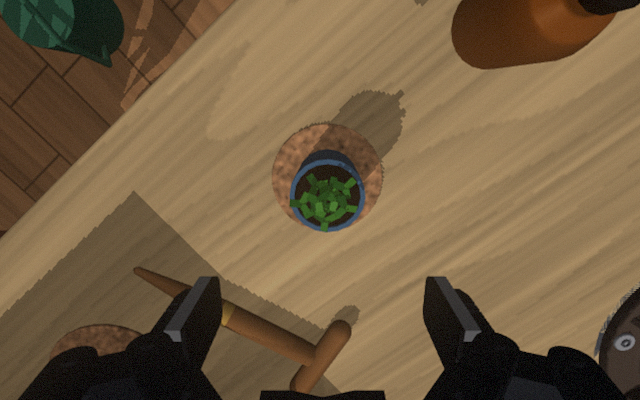

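The pot stands upright and released on the middle of its mat, with the rim at (328,195) and the mat at (327,178). Nothing else has moved. Now to triangulate the tab.

```bash
python3 - <<'E'
from h import *
K,E=cam("top");print("tabtop",onz(K,E,403,129,.071),"ptr",onz(K,E,399.7,146,.02),"clip",onz(K,E,413.3,147.5,.014))
go([.5,.15,.28],[np.pi,0,-.2]);go([.615,-.045,.25],[np.pi,0,0])
E
```

```text
tabtop [ 0.63807692 -0.04110974  0.071     ] ptr [ 0.60534239 -0.04190779  0.02      ] clip [ 0.60382024 -0.07995911  0.014     ]
turn [-0.014 -0.005 -0.99 ] shift [ 0.32   0.004 -0.282]
turn [-0.013 -0.006 -1.39 ] shift [ 1.031  0.259 -0.183]
```

```bash
python3 -m inch '[0,0,-0.2,0.04,0,-0.1,0,0,0,-0.45,0.13,0,-0.2,0,0,0,-0.7,0.22,0,-0.28,0,0,0,-0.9,0.3,0,-0.28,0,0,0,-0.99,0.32,0,-0.28,0.2]'
python3 - <<'E'
from h import *
go([.625,-.042,.25],[np.pi,0,0])
E
```

```text
time: 13.03
tool_pos: [0.5019, 0.1487, 0.2763]
tcp_rot: [-3.141, -0.001, -0.196]
force: [-0.5, 1.1, -1.1]
finger_gap: 0.075
finger_force: 0.0
turn [-0.001 -0.002 -0.391] shift [0.526 0.544 0.088]
```

```bash
python3 -m inch '[0,0,-0.1,0.12,0.05,0,0.2,0,0,-0.2,0.24,0.12,0,0.4,0,0,-0.3,0.36,0.22,0.02,0.4,0,0,-0.39,0.45,0.34,0.05,0.4,0,0,-0.39,0.52,0.44,0.085,0.4]'
python3 -m inch '[0,0,0,0,0.1,0,0.4,0,0,0,0,0.1,0,0.4,0,0,0,0,0.1,0,0.4]'
python3 - <<'E'
from h import *
print(r.read_state()['q'].round(2))
K,E=cam("wrist");im=r.camera("wrist");cv2.imwrite("pics/w3.png",im[:,:,::-1]);np.save("w3.npy",E)
for s,c in blobs(im,(0,160,90),(7,255,255),None,30): print("red",s,c,onz(K,E,*c,.014).round(4))
for s,c in blobs(im,(0,0,190),(180,40,255),None,30): print("wh",s,c,onz(K,E,*c,.02).round(4))
E
```

```text
time: 13.45
tool_pos: [0.6251, -0.0066, 0.2504]
tcp_rot: [3.141, 0.001, -0.002]
force: [0.1, -0.0, 1.4]
finger_gap: 0.0512
finger_force: 0.0
time: 13.7
tool_pos: [0.6233, -0.0369, 0.25]
tcp_rot: [3.141, 0.003, -0.009]
force: [-0.6, 0.7, -0.2]
finger_gap: 0.0509
finger_force: 0.0
[ 0.25  0.27 -0.08 -0.   -1.23  1.31]
red [356, 169, 10, 30, 267] [360.8, 183.5] [ 0.607  -0.0795  0.014 ]
wh [324, 181, 5, 16, 74] [326.0, 188.7] [ 0.6031 -0.0411  0.02  ]
```

View pics/w3.png

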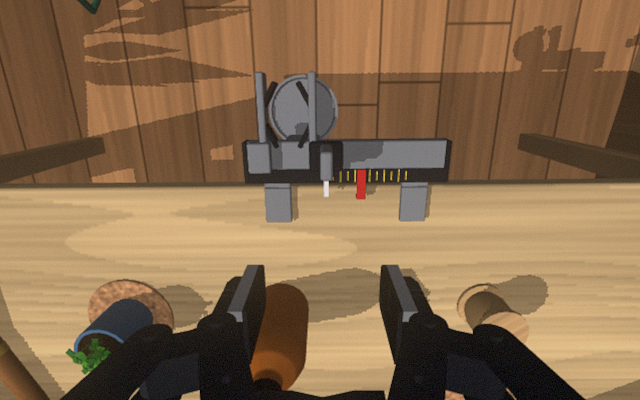

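The wrist view shows the pointer at (326,189), y ≈ -0.041, and the clip at (361,184), y ≈ -0.0795, so the draw is about 38 mm. The tab is at (326,150), with both sides clear for half-open fingers.

```bash
python3 - <<'E'
from h import *
K,E=cam("wrist");E=np.load("w3.npy");print(onz(K,E,326,148,.071))
go([.636,-.0415,.034],[np.pi,0,0])
E
```

```text
[ 0.65541101 -0.04079628  0.071     ]
turn [ 0.001  0.004 -0.014] shift [0.044 0.019 0.722]
```

```bash
python3 -m inch '[0,0.004,-0.014,0.045,0.018,0.1,0.4,0,0.004,-0.014,0.045,0.018,0.2,0.4,0,0.004,-0.014,0.045,0.018,0.3,0.4,0,0.004,-0.014,0.045,0.018,0.4,0.4,0,0.004,-0.014,0.045,0.018,0.42,0.4]'
python3 - <<'E'
from h import *
K,E=cam("wrist");im=r.camera("wrist");cv2.imwrite("pics/w4.png",im[:,:,::-1])
for s,c in blobs(im,(0,160,90),(7,255,255),None,30): print("red",s,c,onz(K,E,*c,.014).round(4))
for s,c in blobs(im,(0,0,190),(180,40,255),None,30): print("wh",s,c,onz(K,E,*c,.02).round(4))
go([.637,-.0415,.034],[np.pi,0,0])
E
```

```text
time: 14.17
tool_pos: [0.634, -0.0394, 0.1206]
tcp_rot: [3.141, 0.006, 0.002]
force: [-2.0, -0.3, -1.6]
finger_gap: 0.0512
finger_force: 0.0
red [366, 221, 17, 40, 540] [374.3, 240.3] [ 0.6072 -0.0792  0.014 ]
wh [321, 251, 7, 8, 55] [324.1, 254.4] [ 0.5982 -0.0409  0.02  ]
turn [0.002 0.009 0.005] shift [0.009 0.006 0.293]
```

View pics/w4.png

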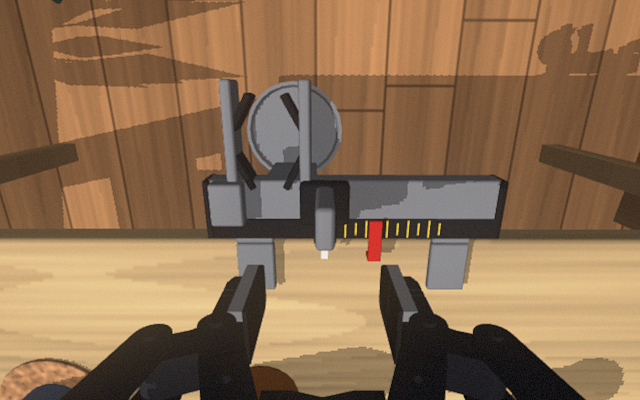

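The wrist view now shows the tab at columns 317–335 down to row 250, the pointer tip at (324,254) and the clip at (374,240). The camera sits on the +x side, so the tab's top face ends at row 250.

```bash
python3 - <<'E'
from h import *
K,E=cam("wrist")
for v in(190,222,250): print(v,onz(K,E,325.5,v,.071).round(4),onz(K,E,325.5,v,.023).round(4))
E
```

```text
190 [ 0.6636 -0.0413  0.071 ] [ 0.65   -0.0419  0.023 ]
222 [ 0.6443 -0.0414  0.071 ] [ 0.6259 -0.042   0.023 ]
250 [ 0.6264 -0.0415  0.071 ] [ 0.6035 -0.0421  0.023 ]
```

```bash
python3 -m inch '[0,0.009,0.005,0.014,0.006,0.08,0.4,0,0.009,0.005,0.014,0.006,0.16,0.4,0,0.009,0.005,0.014,0.006,0.23,0.4,0,0.009,0.005,0.014,0.006,0.27,0.4,0,0.009,0.005,0.014,0.006,0.289,0.4]'
python3 -m inch '[0,0,0,0,0,0,0.4,0,0,0,0,0,0,0.6,0,0,0,0,0,0,0.8,0,0,0,0,0,0,1,0,0,0,0,0,0,1]' 80
python3 -m inch '[0,0,0,0,0,0,1,0,0,0,0,0,0,1,0,0,0,0,0,0,1]'
```

```text
time: 14.63
tool_pos: [0.6417, -0.0417, 0.0391]
tcp_rot: [3.141, -0.006, 0.0]
force: [0.5, 0.6, 0.4]
finger_gap: 0.0513
finger_force: 0.0
time: 15.05
tool_pos: [0.6426, -0.0419, 0.041]
tcp_rot: [-3.141, -0.009, -0.001]
force: [-0.8, 4.3, 5.2]
finger_gap: 0.0108
finger_force: 77.9
time: 15.3
tool_pos: [0.6427, -0.0416, 0.041]
tcp_rot: [-3.141, -0.009, -0.0]
force: [-2.0, 4.1, 4.3]
finger_gap: 0.0104
finger_force: 77.9
```

The tab is gripped (gap 10 mm, 78 N). Now I'll draw the jaw out 38 mm.

```bash
python3 -m inch '[0,0,0,0,0.02,0,1,0,0,0,0,0.05,0,1,0,0,0,0,0.08,0,1,0,0,0,0,0.1,0,1,0,0,0,0,0.12,0,1]'
python3 -m inch '[0,0,0,0,0.006,0,1,0,0,0,0,0.006,0,1,0,0,0,0,0.006,0,1]'
python3 - <<'E'
from h import *
K,E=cam("wrist");im=r.camera("wrist");cv2.imwrite("pics/w5.png",cv2.resize(im[180:330,240:440],None,fx=4,fy=4)[:,:,::-1])
for s,c in blobs(im,(0,160,90),(7,255,255),None,30): print("red",s,c,onz(K,E,*c,.014).round(4))
for s,c in blobs(im,(0,0,150),(180,50,255),(200,150,500,400),10): print("wh",s,c,onz(K,E,*c,.02).round(4))
K,E=cam("top");im=r.camera("top");print("red",blobs(im,(0,180,120),(6,255,255),(380,130,440,165),3),"wh",blobs(im,(0,0,200),(180,40,255),(380,130,440,165),3))
E
```

```text
time: 15.72
tool_pos: [0.6426, -0.0774, 0.041]
tcp_rot: [-3.14, -0.009, -0.0]
force: [-2.6, 8.2, 6.6]
finger_gap: 0.0107
finger_force: 78.1
time: 15.97
tool_pos: [0.6427, -0.0792, 0.041]
tcp_rot: [-3.141, -0.009, -0.001]
force: [-1.9, 6.4, 6.7]
finger_gap: 0.0107
finger_force: 78.0
wh [200, 150, 43, 50, 1548] [217.7, 169.3] [ 0.6902 -0.0302  0.02  ]
wh [286, 150, 14, 88, 1037] [292.7, 192.0] [ 0.6792 -0.065   0.02  ]
wh [200, 236, 88, 48, 3928] [240.9, 259.7] [ 0.6435 -0.0377  0.02  ]
wh [370, 246, 120, 38, 2802] [442.5, 269.3] [ 0.638  -0.1408  0.02  ]
wh [293, 306, 9, 9, 36] [298.8, 308.5] [ 0.6148 -0.0665  0.02  ]
wh [343, 306, 9, 9, 39] [345.4, 308.7] [ 0.6146 -0.0914  0.02  ]
wh [404, 311, 49, 3, 144] [427.8, 312.0] [ 0.6125 -0.1356  0.02  ]
wh [402, 317, 6, 8, 25] [404.1, 319.6] [ 0.6078 -0.1232  0.02  ]
wh [431, 317, 21, 12, 133] [443.6, 320.7] [ 0.6071 -0.1446  0.02  ]
wh [309, 344, 22, 14, 279] [319.8, 350.7] [ 0.5875 -0.0777  0.02  ]
red [] wh []
```

View pics/w5.png

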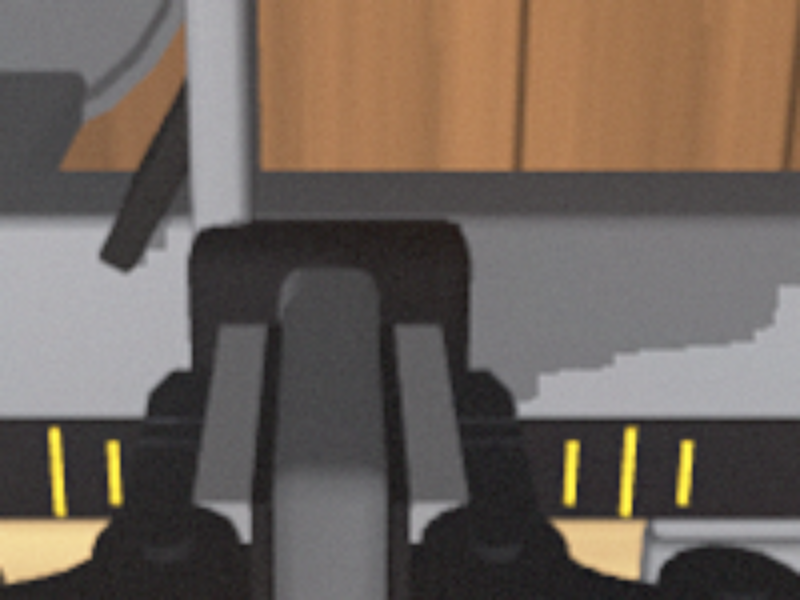

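The tab is held centred between the pads, at column 325 of the full image, with the carriage drawn out to the right. The hand hides the clip and pointer here, so I'll nudge 0.8 mm and check from the scene camera.

```bash
python3 -m inch '[0,0,0,0,0.003,0,1,0,0,0,0,0.003,0,1,0,0,0,0,0.003,0,1]'
python3 - <<'E'
from h import *
K,E=cam("scene");im=r.camera("scene");o=cv2.imread("pics/scene0.png")[:,:,::-1].copy()
for i in(o,im):
  print([ (s,c,onz(K,E,*c,.016).round(4)) for s,c in blobs(i,(0,170,100),(6,255,255),(200,270,310,330),3)])
cv2.imwrite("pics/s5.png",np.vstack([cv2.resize(i[265:340,190:340],None,fx=4,fy=4,interpolation=cv2.INTER_CUBIC) for i in(o,im)])[:,:,::-1])
E
```

```text
time: 16.32
tool_pos: [0.6426, -0.0798, 0.041]
tcp_rot: [-3.14, -0.009, -0.0]
force: [-2.4, 6.3, 6.0]
finger_gap: 0.0107
finger_force: 78.0
[([240, 295, 6, 11, 42], [242.1, 300.1], array([ 0.6084, -0.0812,  0.016 ]))]
[]
```

View pics/s5.png

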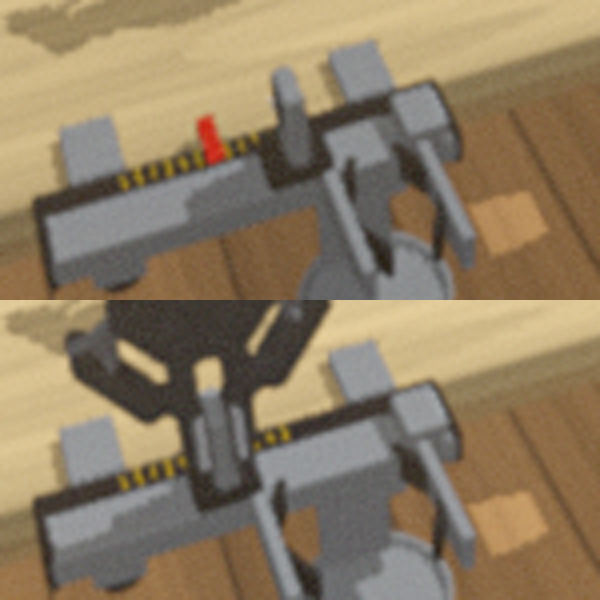

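Before (top) and after (bottom): the jaw is drawn out, and the carriage and tab stand where the clip was, hiding it. One numeric check of the carriage displacement from the wrist views.

```bash
python3 - <<'E'
from h import *
K,E=cam("wrist");im=r.camera("wrist")
for v in (238,242,246):
  g=im[v,240:440].astype(int).sum(1); d=np.where(g<170)[0]+240; d=d[(d>270)&(d<375)]; print(v,d.min(),d.max(),onz(K,E,(d.min()+d.max()+1)/2,v,.023).round(4))
s=r.read_state();print(s['tool_pos'],s['joint_velocities'].round(3),s['force'],s['finger_force'])
E
```

```text
238 271 354 [ 0.6567 -0.0752  0.023 ]
242 271 356 [ 0.6546 -0.0756  0.023 ]
246 271 356 [ 0.6524 -0.0756  0.023 ]
[ 0.64262411 -0.07984174  0.04101577] [ 0.     0.001  0.001 -0.001 -0.001  0.001] [-1.90592599  6.61246593  4.72979304] 78.04480791091919
```

With the real left edge of the carriage (column 288, not my filter's 271), its centre is at column 322.5. That gives y ≈ -0.080 against the clip's -0.0793, well within 5 mm. Holding briefly, then handing in.

```bash
python3 -m inch '[0,0,0,0,0,0,1,0,0,0,0,0,0,1,0,0,0,0,0,0,1,0,0,0,0,0,0,1,0,0,0,0,0,0,1]'; python3 -m inch '[0,0,0,0,0,0,1,0,0,0,0,0,0,1,0,0,0,0,0,0,1]' >/dev/null
python3 -c "
from workcell import r
print(r.hand_in())"
```

```text
time: 16.83
tool_pos: [0.6426, -0.0798, 0.041]
tcp_rot: [-3.141, -0.009, -0.0]
force: [-1.9, 7.1, 5.6]
finger_gap: 0.0108
finger_force: 78.0
the job is handed in; nothing more can be done
None
```

I handed the job in without getting a verdict back: the pot was tipped to 45° for over two seconds and set back upright on its mat, and the gripper is still holding the jaw drawn out, its pointer within about 1 mm of the clip's middle by my measurements (the hand hid both from the cameras).

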